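# Clear the odd tin, free the catch and hold the lid press shut

## Task

One of the four spice tins standing in the lid press is taller than the rest: take it out and put it in the blue bowl. Then flip the press's red safety catch fully off, and only then pull the black handle over and down until the plate lies flat on the three remaining tins; finish while still holding the handle firmly down so that every lid stays pressed. Leave those three tins in their seats, and the mug, bottle and jar where they are.

Things in the scene. Friction and masses are not known exactly. Their poses are not given: they have to be found in the camera images.
- press: grey lid press, fixed to the counter; origin on the counter under its hinge line; +x to its back (the handle comes down on the -x side), y along the hinge, z up. Base 20 mm high, x -110 to 40, y -90 to 90 mm; four seats 36 mm wide, floor 15 mm above the counter, at x -70, y -66, -22, 22, 66 mm (10 mm between tins: grip them along press x). Catch post at x 22, y 160 mm, 110 mm high
- lever (a joint): lever angle, rad: plate 170 x 95 x 12 mm with handle, hinged along press y 50 mm above the press origin. 0 = open, plate upright, leaning 10 deg back; grows as the handle is pulled to press -x and down; 1.745 = level, flat on the 35 mm tins (the 50 mm tin stops it near 1.5). A spring reopens it when let go (up to 6 N at the handle); a firm hold is 10 to 15 N down on the handle
- handle (a point): middle of the handle, a black bar 16 mm thick along press y, free for 90 mm between its side arms; 165 mm from the hinge along the plate and 12 mm off the pressing face's plane, on the plate's side. About 215 mm above the counter when open, 62 mm when shut. 40 mm free between bar and plate edge. It can be pinched from above (along press x) and, gripped lightly, turns in the grip along its arc
- catch (a joint): angle of the red safety catch, rad; pivots about a line along press x at press y 160 mm, 100 mm above the counter. 0 = on: its level red bolt points to press -y in front of a lug on the lever and stops the lever after 0.1 rad. Grows as its thumb tab is pushed to press +y and the bolt swings up; fully off near its stop at 1.3 (at least 0.9). Stays where left; 1 to 2 N moves it
- catch_tip (a point): tip of the catch's red thumb tab, 24 mm wide (press x), 6 mm thick, 45 mm from pivot to tip, centred at press x -44 mm; at catch angle 0 it leans 0.35 rad from upright to press -y, tip 142 mm above the counter. Push it to press +y
- bowl: loose blue ceramic bowl for rejects, mouth 150 mm across, 50 mm high; origin at the centre of its underside, inner floor about 5 mm higher
- mug: white mug, 80 mm across, 90 mm high, origin at the centre of its underside; leave alone
- oil: green glass bottle, 60 mm across, 190 mm high, origin at the centre of its underside; leave alone
- jar: amber jar, 64 mm across, 85 mm high, origin at the centre of its underside; leave alone
- tin_a: one of four closed cylindrical metal tins with green lids, 34 mm diameter, standing in a row in the press; three are 35 mm tall and one is 50 mm tall, and which of the four names is the tall one is to be read from the height of its top; 50 to 100 g. Origin at the centre of its underside, z up
- top_a (a point): centre of the top of tin_a
- tin_b: one of four closed cylindrical metal tins with green lids, 34 mm diameter, standing in a row in the press; three are 35 mm tall and one is 50 mm tall, and which of the four names is the tall one is to be read from the height of its top; 50 to 100 g. Origin at the centre of its underside, z up
- top_b (a point): centre of the top of tin_b
- tin_c: one of four closed cylindrical metal tins with green lids, 34 mm diameter, standing in a row in the press; three are 35 mm tall and one is 50 mm tall, and which of the four names is the tall one is to be read from the height of its top; 50 to 100 g. Origin at the centre of its underside, z up
- top_c (a point): centre of the top of tin_c
- tin_d: one of four closed cylindrical metal tins with green lids, 34 mm diameter, standing in a row in the press; three are 35 mm tall and one is 50 mm tall, and which of the four names is the tall one is to be read from the height of its top; 50 to 100 g. Origin at the centre of its underside, z up
- top_d (a point): centre of the top of tin_d

How it is judged (in metres and radians):
On the way, in this order (a step that is already met when the one before it is completed fails the run):
1. the tall tin rests released in the bowl, the catch still on (horizontal distance between each of top_c, tin_c and bowl below 0.075 m and height (world z) of tin_c below 0.06 m and contact force between tin_c and bowl above 0.1 N and contact force between tin_c and the fingers below 0.05 N and value of joint catch below 0.5 rad), for 0.2 s.
2. the catch is flipped off (beyond 0.9 rad) with the lever still open (value of joint catch above 0.9 rad and value of joint lever below 0.2 rad), for 0.1 s.
At the end, for the whole second after the job is handed in: Tall tin released in the bowl (both ends within 75 mm of its centre); catch beyond 0.9 rad; fingers hold the lever beyond 1.69 rad with over 2 N; each other tin within 10 mm of its start, clamped with over 2.5 N (horizontal distance between each of top_c, tin_c and bowl below 0.075 m and height (world z) of tin_c below 0.06 m and contact force between tin_c and bowl above 0.1 N and contact force between tin_c and the fingers below 0.05 N and linear speed of tin_c below 0.03 m/s and value of joint catch above 0.9 rad and value of joint lever above 1.69 rad and contact force between the fingers and press above 2 N and contact force between each of tin_a, tin_b, tin_d and press above 2.5 N and distance of each of tin_a, tin_b, tin_d from where it was at the start of the episode below 0.01 m); the arm keeps its last pose, push and grip.
It fails at once if one of the three equal tins leaves its seat (moved 20 mm) (distance of any of tin_a, tin_b, tin_d from where it was at the start of the episode above 0.02 m).
It fails at once if the lever is pulled with the catch on (value of joint lever above 0.35 rad and value of joint catch below 0.6 rad).
It fails at once if mug, bottle or jar is disturbed (moved 30 mm) (distance of any of mug, oil, jar from where it was at the start of the episode above 0.03 m).
It also fails if it takes over 67 s, if anything falls off the work surface, if the arm or the gripper's body presses on something with over 40 N, if the wrist force passes 120 N, or if a joint passes its speed limit or range.

## Robot

A 7-joint arm with a two-finger parallel gripper is mounted at the origin on the work surface. World frame = base frame: x ahead of the robot, y to its left, z up, the work surface at z = 0. Lengths are in m, angles in degrees, forces in N, time in s.
With the tool pointing down it reaches from about 0.425 to 0.8 m from the base axis. Payload 8.3 kg.
Tool frame: the origin (TCP) lies on the centre line of the jaws, within the pads' length; the fingertips stand 19 mm ahead of it and the grasp point (between the pads) is the TCP (bot.tip_reach is the distance from the TCP to the fingertips, in m); z points along the fingers, y is the line along which they close (so a half turn about z gives the same grasp; the last joint's range is limited). The gripper opens to 85 mm and grips with 20 to 120 N. Pads are 22 mm wide; open, the fingers measure 114 mm over their backs; the gripper's body (76 mm by 85 mm) begins 54 mm behind the grasp point. The pads swing forward as they close: fully open they stand 13 mm farther back than shut.
Start: joints at [-74.536, 21.967, 0.94, 78.501, -0.361, 79.538, -2.664], TCP at [0.204, 0.591, 0.25] pointing down, gripper open.
Joint ranges: [-169.22, 169.22], [-14.56, 117.87], [-87.37, 89.26], [10.42, 133.3], [-82.24, 262.24], [0.94, 117.77], [-172.7, 172.7]. Speed limits (degrees/s): [136.94, 136.94, 172.46, 172.46, 180, 180, 180].

## Interface

Orientations are given as a 3x3 rotation matrix whose columns are the frame's x, y, z axes.
In Python, from plant import bot gives the robot as it stands.
- The arm moves only by the tool drive_tool, never from a script. Its argument "targets" is a list of rows, each an object of numbers: "tx", "ty", "tz": the shift along the tool's x, y, z each as a share of 0.25 m, from -1 to 1; "wx", "wy", "wz": the turn, a rotation vector about the tool's x, y, z each as a share of 0.12 rad, from -1 to 1; "gripper": the opening in per cent of the stroke, from 0 (shut) to 100 (fully open). In form: [{"tx": .., "ty": .., "tz": .., "wx": .., "wy": .., "wz": .., "gripper": ..}, ...]. A call has 1 to 10 rows; each row shifts and turns the commanded pose from where the row before left it, along the tool's axes as they then stand; what a row does not reach is not made up. A row lasts 1/8 s, in which the tool goes at most 62.5 mm and 10.7 degrees, less where a joint would pass 70% of its speed; a pose out of reach is approached as far as the arm can. A call with a number of a shift or a turn outside -1 to 1 is refused whole. A call with a gripper value outside its range is refused whole. The fingers move at their own pace and stop on an object; "grip_force" is the grip in N (left out, the last holds). Time passes only in rows, so rows that do not move let the fingers close. It gives the time, the measured TCP pose, the force, the opening and the grip force at its end, in the units of the state.
- bot.observe(): the state, without advancing time (a new reading comes with each control period).
- bot.camera(name): name is "scene" or "side" or "wrist"; returns the picture (420x560x3 uint8, red, green, blue); there is no depth.
- bot.calibration(name): a dict with "fx", "fy", "cx", "cy" (pixels), "k1" (the pictures are not rectified: a ray, as slopes to the right and down, at radius r is drawn at 1 + k1 r^2 times it, then the intrinsics apply), "rvec" (rotation vector, rad) and "tvec" (3), from world to camera coordinates, as OpenCV has them; the wrist camera has in their place "tool_from_camera" (4x4, takes a point from camera to tool coordinates, whose origin is the TCP and whose axes are the flange's). Camera axes: x right, y down, z forward; pixel columns grow to the right and rows downward; lengths in m; the calibration is good to about 2 mm. A picture is of the moment at which its call begins: read the wrist's pose just before it. calibration takes no time and is no camera call.
- bot.job_done(): hands the job in; it is judged then, once.
The state is a dict: "clock": time; "joint_positions": joint angles; "qvel": joint speeds; "tau": joint torques, N m; "ee_pos": TCP position; "tcp_rot": TCP orientation; "contact_force": force on the tool from outside, world axes, zero at the start; "torque": the same for the moment, N m; "grip_width": finger opening in m; "grasp_force": force on a finger pad.
Only numpy, scipy, OpenCV 4.12 (cv2) and the standard library are available. Lean on these libraries where they do the work, as an engineer would, in place of code of your own. Each camera call takes 0.05 s, during which the arm holds its last target. There are 200 camera calls.

## Working session

There is one attempt and no reset: what is moved stays moved. The work goes in short steps, Python scripts to look and compute and a tool call to move; the robot and the scene stay as the last step left them, time stands still between calls to the robot, and variables do not carry over. Pictures are saved under pics/ and viewed, at most 10 in all, crops included, and the job is handed in when it is done.

Besides the shell and the picture viewer there is one more tool, called by a JSON object that holds its "api" and its "payload". drive_tool: Moves the arm, as the interface text tells. Its arguments: {"type":"object","properties":{"targets":{"type":"array"},"grip_force":{"type":"number"}},"required":["targets"]}

```bash
mkdir -p pics; ls
cat > h.py <<'E'
import numpy as np, cv2
from plant import bot
def ray(name,uv,st=None):
    c=bot.calibration(name); x,y=(uv[0]-c['cx'])/c['fx'],(uv[1]-c['cy'])/c['fy']
    K=np.eye(3); p=cv2.undistortPoints(np.array([[[x,y]]],float),K,np.array([c['k1'],0,0,0,0.]))[0,0]
    d=np.array([p[0],p[1],1])
    if name=='wrist':
        T=np.array(c['tool_from_camera']); R=np.array(st['tcp_rot']); 
        return R@T[:3,3]+np.array(st['ee_pos']), R@T[:3,:3]@d
    R=cv2.Rodrigues(np.array(c['rvec'],float))[0]; t=np.array(c['tvec'],float)
    return -R.T@t, R.T@d
def plane(name,uv,z,st=None):
    o,d=ray(name,uv,st); return o+d*(z-o[2])/d[2]
def tri(r1,r2):
    (o1,d1),(o2,d2)=r1,r2
    A=np.c_[d1,-d2]; s=np.linalg.lstsq(A,o2-o1,rcond=None)[0]
    a,b=o1+d1*s[0],o2+d2*s[1]; return (a+b)/2,np.linalg.norm(a-b)
def pix(name,P):
    c=bot.calibration(name)
    p=cv2.projectPoints(np.array(P,float).reshape(-1,1,3),np.array(c['rvec'],float),np.array(c['tvec'],float),np.array([[c['fx'],0,c['cx']],[0,c['fy'],c['cy']],[0,0,1]]),np.array([c['k1'],0,0,0,0.]))[0]
    return p[:,0]
E
python3 - <<'E'
from h import *
for n in ('scene','side'):
    cv2.imwrite(f'pics/{n}0.png',bot.camera(n)[:,:,::-1])
s=bot.observe(); print(s['ee_pos'],np.round(s['tcp_rot'],3),s['clock'])
for n in('scene','side'): print(n,np.round(ray(n,(280,210)),3))
E
```

```text
pics
[0.20400913 0.59031705 0.2493615 ] [[-0.945  0.327 -0.001]
 [ 0.327  0.945 -0.002]
 [-0.    -0.002 -1.   ]] 0.1
scene [[ 1.262  0.076  0.981]
 [-0.616 -0.024 -0.787]]
side [[ 0.326 -0.584  1.005]
 [ 0.278  0.547 -0.79 ]]
```

View pics/scene0.png

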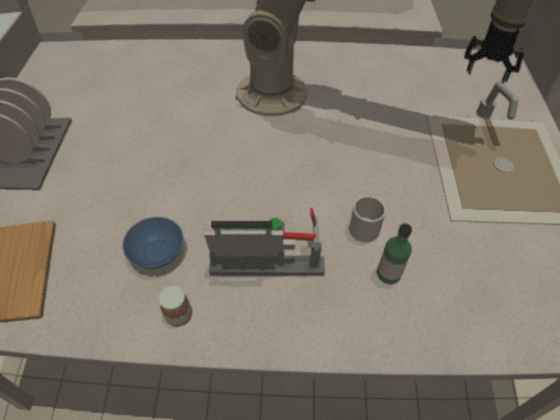

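View pics/side0.png

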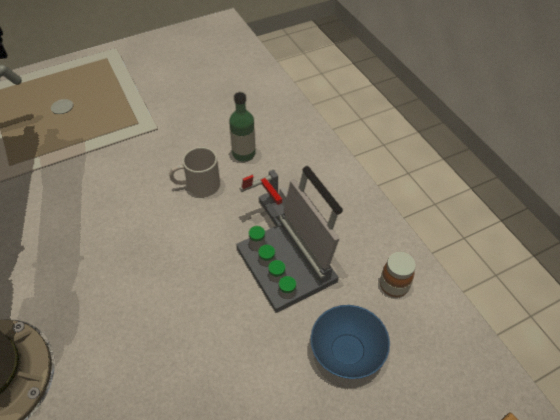

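Scene view: the bowl is at (154,245), the press is at centre, a green lid peeks out at (275,223), and the red catch is at (313,225). Side view: four green lids run from (257,233) to (287,285), with the red bolt at (270,188) and thumb tab at (248,182).

Run:
```python
from h import *
im=cv2.imread('pics/side0.png'); hsv=cv2.cvtColor(im,cv2.COLOR_BGR2HSV)
def blobs(m,a=15):
    n,l,s,c=cv2.connectedComponentsWithStats(m.astype(np.uint8)); return [(c[i],s[i]) for i in range(1,n) if s[i][4]>a]
g=cv2.inRange(hsv,(45,150,60),(75,255,255)); 
for c,s in blobs(g): print('green',c.round(1),s, plane('side',c,.05)[:2].round(4),plane('side',c,.065)[:2].round(4))
r=cv2.inRange(hsv,(0,170,80),(6,255,255))|cv2.inRange(hsv,(174,170,80),(180,255,255))
for c,s in blobs(r): print('red',c.round(1),s)
im2=cv2.imread('pics/scene0.png'); h2=cv2.cvtColor(im2,cv2.COLOR_BGR2HSV)
r=cv2.inRange(h2,(0,170,80),(6,255,255))|cv2.inRange(h2,(174,170,80),(180,255,255))
for c,s in blobs(r): print('red scene',c.round(1),s)
for c,s in blobs(cv2.inRange(h2,(45,150,60),(75,255,255))): print('green scene',c.round(1),s)
for nm,h in(('side',hsv),('scene',h2)):
  b=cv2.inRange(h,(100,90,30),(125,255,255))
  for c,s in blobs(b,800): 
    print('blue',nm,c.round(1),s)
    cn=max(cv2.findContours(b,0,1)[0],key=cv2.contourArea); 
    P=np.array([plane(nm,p[0],.05) for p in cn]); 
    print(P.min(0).round(3),P.max(0).round(3))
a=cv2.resize(im[150:320,220:360],None,fx=4,fy=3.5,interpolation=cv2.INTER_CUBIC)
b=cv2.resize(im2[200:285,195:335],(560,340),interpolation=cv2.INTER_CUBIC)
a=cv2.resize(im[155:315,225:355],(520,640)); 
cv2.imwrite('pics/c.png',np.vstack([cv2.resize(im[160:310,225:365],(0,0),fx=4,fy=4)[:600,:]]))
cv2.imwrite('pics/c2.png',b)
```

```text
green [256.5 232.5] [250 227  14  12 142] [0.5893 0.0445] [0.5852 0.0346]
green [266.3 251.4] [259 245  15  14 162] [ 0.5871 -0.0084] [ 0.583  -0.0174]
green [276.5 267.2] [269 261  16  14 174] [ 0.5888 -0.0526] [ 0.5847 -0.061 ]
green [287.  283.5] [280 277  15  14 182] [ 0.5905 -0.0963] [ 0.5864 -0.104 ]
red [247.6 178. ] [244 176   9   5  22]
red [271.5 190.4] [262 179  20  25 167]
red scene [298.5 235.2] [284 233  31   5 106]
blue side [348.  341.9] [ 315  306   69   73 3134]
[ 0.568 -0.328  0.05 ] [ 0.709 -0.185  0.05 ]
```

View pics/c.png

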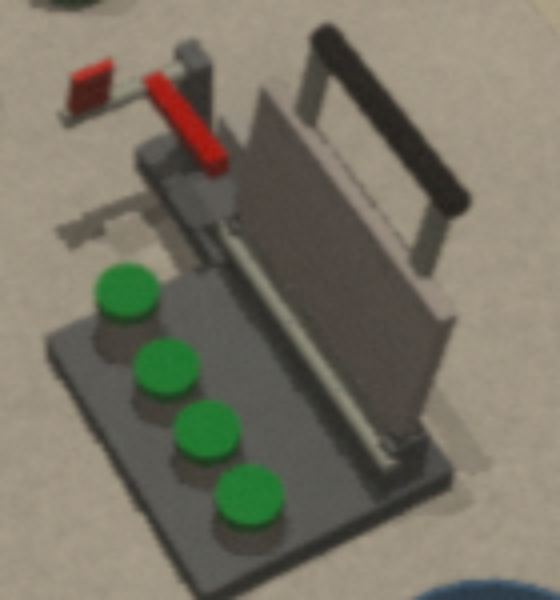

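View pics/c2.png

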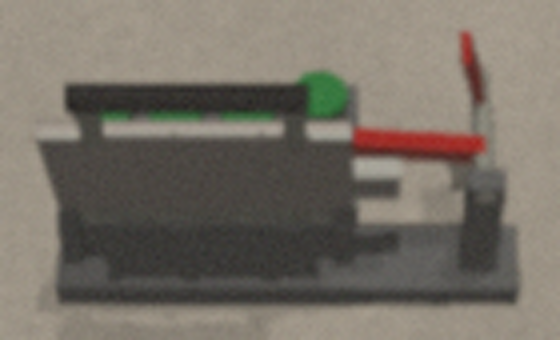

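The tall tin is the one at press y = +66, at about (0.585, 0.035). The short-lid spacing (44 mm) puts the press origin near (0.658, -0.028), yaw 2.2°.

{"api": "drive_tool", "payload": {"targets": [{"tx":-0.23,"ty":-0.01,"wz":0.83,"gripper":75},{"tx":-0.23,"ty":-0.01,"wz":0.83,"gripper":75},{"tx":-0.23,"ty":-0.01,"wz":0.83,"gripper":75},{"tx":-0.23,"ty":-0.01,"wz":0.83,"gripper":75},{"tx":-0.23,"ty":-0.01,"wz":0.83,"gripper":75},{"tx":-0.23,"ty":-0.01,"wz":0.83,"gripper":75},{"tx":-0.23,"ty":-0.01,"wz":0.83,"gripper":75},{"tx":-0.23,"ty":-0.01,"wz":0.83,"gripper":75},{"tx":-0.23,"ty":-0.01,"wz":0.83,"gripper":75},{"tx":-0.23,"ty":-0.01,"wz":0.83,"gripper":75}]}}

```text
$.targets[0]: bad value
```

{"api": "drive_tool", "payload": {"targets": [{"tx":-0.23,"ty":-0.01,"wz":0.83,"gripper":75},{"tx":-0.2,"ty":-0.01,"wz":0.83,"gripper":75},{"gripper":75},{"gripper":75},{"gripper":75}]}}

```text
$.targets[0]: bad value
```

Run:
```python
from h import *
s=bot.observe(); R=np.array(s['tcp_rot']); print(s['ee_pos'],R.round(3),s['grip_width'],s['clock'],s['contact_force'])
im=bot.camera('wrist'); cv2.imwrite('pics/w1.png',im[:,:,::-1])
hsv=cv2.cvtColor(im,cv2.COLOR_RGB2HSV)
for nm,m in(('g',cv2.inRange(hsv,(45,150,60),(75,255,255))),('r',cv2.inRange(hsv,(0,170,80),(6,255,255))|cv2.inRange(hsv,(174,170,80),(180,255,255)))):
  n,l,S,c=cv2.connectedComponentsWithStats(m)
  for i in range(1,n):
    if S[i][4]>60: print(nm,c[i].round(1),S[i],[plane('wrist',c[i],z,s)[:2].round(4) for z in((.05,.065) if nm=='g' else (.1,.13))])
print('mug,oil',plane('side',(203,172),.05),plane('side',(243,152),.0),plane('side',(397,284),.0))
# predicted tab tip vs picture
a=np.radians(2.2);Rz=np.array([[np.cos(a),-np.sin(a),0],[np.sin(a),np.cos(a),0],[0,0,1]]);O=np.array([.658,-.028,0])
for p in((-.044,.1446,.142),(-.044,.16,.1),(.04,0,.211),(-.11,-.09,.02),(-.11,.09,.02)): 
    q=O+Rz@p; print(p,q.round(4),pix('side',q).round(1),pix('scene',q).round(1))
```

```text
[0.20400913 0.59031705 0.2493615 ] [[-0.945  0.327 -0.001]
 [ 0.327  0.945 -0.002]
 [-0.    -0.002 -1.   ]] 0.08547041560494913 0.1 [-0.31283124 -0.5124559  -0.71830961]
mug,oil [0.55143515 0.25835074 0.05      ] [0.67968408 0.32025381 0.        ] [ 0.81131976 -0.1768815   0.        ]
(-0.044, 0.1446, 0.142) [0.6085 0.1148 0.142 ] [[249.  179.2]] [[308.5 211.9]]
(-0.044, 0.16, 0.1) [0.6079 0.1302 0.1   ] [[246.6 187.3]] [[314.2 223. ]]
(0.04, 0, 0.211) [ 0.698  -0.0265  0.211 ] [[321.5 189.6]] [[240.4 223.6]]
(-0.11, -0.09, 0.02) [ 0.5515 -0.1222  0.02  ] [[275.4 308.8]] [[213.2 220.6]]
(-0.11, 0.09, 0.02) [0.5446 0.0577 0.02  ] [[235.8 243.6]] [[283.7 220.8]]
```

View pics/w1.png

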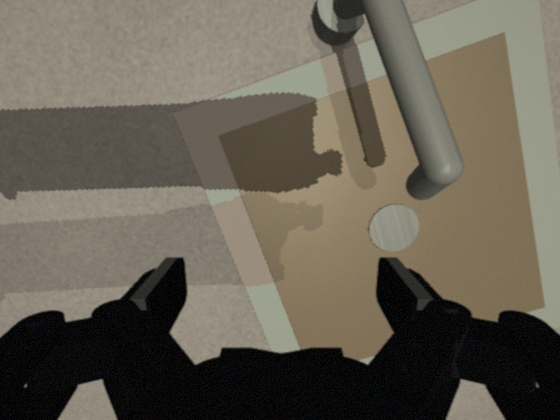

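The rows need every key, so the arm hasn't moved; the wrist view shows only the sink. The press model projects well onto the images, with the tab tip and handle within about 2 px. I'll resend the full rows.

{"api": "drive_tool", "payload": {"targets": [{"tx":-0.23,"ty":-0.01,"tz":0,"wx":0,"wy":0,"wz":0.83,"gripper":75},{"tx":-0.23,"ty":-0.01,"tz":0,"wx":0,"wy":0,"wz":0.83,"gripper":75},{"tx":-0.23,"ty":-0.01,"tz":0,"wx":0,"wy":0,"wz":0.83,"gripper":75},{"tx":-0.23,"ty":-0.01,"tz":0,"wx":0,"wy":0,"wz":0.83,"gripper":75},{"tx":-0.23,"ty":-0.01,"tz":0,"wx":0,"wy":0,"wz":0.83,"gripper":75},{"tx":-0.23,"ty":-0.01,"tz":0,"wx":0,"wy":0,"wz":0.83,"gripper":75},{"tx":-0.23,"ty":-0.01,"tz":0,"wx":0,"wy":0,"wz":0.83,"gripper":75},{"tx":-0.23,"ty":-0.01,"tz":0,"wx":0,"wy":0,"wz":0.83,"gripper":75},{"tx":-0.23,"ty":-0.01,"tz":0,"wx":0,"wy":0,"wz":0.83,"gripper":75},{"tx":-0.23,"ty":-0.01,"tz":0,"wx":0,"wy":0,"wz":0.83,"gripper":75}], "grip_force": 40}}

```text
clock: 1.4
ee_pos: [0.5796, 0.1834, 0.2498]
tcp_rot: [[-0.237, 0.972, -0.001], [0.972, 0.237, -0.0], [-0.0, -0.001, -1.0]]
contact_force: [0.7, 0.1, -0.4]
grip_width: 0.0641
grasp_force: 0.0
```

{"api": "drive_tool", "payload": {"targets": [{"tx":-0.23,"ty":-0.01,"tz":0,"wx":0,"wy":0,"wz":0.83,"gripper":75},{"tx":-0.2,"ty":-0.01,"tz":0,"wx":0,"wy":0,"wz":0.83,"gripper":75},{"tx":0,"ty":0,"tz":0,"wx":0,"wy":0,"wz":0,"gripper":75},{"tx":0,"ty":0,"tz":0,"wx":0,"wy":0,"wz":0,"gripper":75},{"tx":0,"ty":0,"tz":0,"wx":0,"wy":0,"wz":0,"gripper":75}]}}

```text
clock: 2.02
ee_pos: [0.5948, 0.0811, 0.2499]
tcp_rot: [[-0.046, 0.999, -0.001], [0.999, 0.046, 0.001], [0.001, -0.001, -1.0]]
contact_force: [-0.3, -0.3, -0.2]
grip_width: 0.0641
grasp_force: 0.0
```

Run:
```python
from h import *
s=bot.observe(); R=np.array(s['tcp_rot']); print(s['ee_pos'],R.round(3),s['grip_width'],s['clock'],s['contact_force'])
im=bot.camera('wrist'); cv2.imwrite('pics/w2.png',im[:,:,::-1])
hsv=cv2.cvtColor(im,cv2.COLOR_RGB2HSV)
for nm,m in(('g',cv2.inRange(hsv,(45,150,60),(75,255,255))),('r',cv2.inRange(hsv,(0,170,80),(6,255,255))|cv2.inRange(hsv,(174,170,80),(180,255,255)))):
  n,l,S,c=cv2.connectedComponentsWithStats(m)
  for i in range(1,n):
    if S[i][4]>60: print(nm,c[i].round(1),S[i],[plane('wrist',c[i],z,s)[:2].round(4) for z in((.05,.065) if nm=='g' else (.1,.13))])
```

```text
[0.59484281 0.08108055 0.24992602] [[-0.046  0.999 -0.001]
 [ 0.999  0.046  0.001]
 [ 0.001 -0.001 -1.   ]] 0.06414424002863955 2.025 [-0.34978741 -0.25519832 -0.24136751]
g [269.1 236.3] [253 218  32  33 541] [array([0.5836, 0.0285]), array([0.584, 0.034])]
g [269.5 265.9] [255 252  30  29 699] [array([ 0.5853, -0.0063]), array([0.5856, 0.0008])]
g [269.6 301.3] [256 288  29  28 630] [array([ 0.5872, -0.0503]), array([ 0.5874, -0.0412])]
g [269.7 334. ] [256 322  28  25 555] [array([ 0.5889, -0.0935]), array([ 0.589 , -0.0825])]
r [302.3 154.5] [284 142  32  22 451] [array([0.6104, 0.1219]), array([0.6083, 0.1245])]
r [343.8 187.1] [ 335  143   18   89 1279] [array([0.6485, 0.0954]), array([0.6423, 0.1009])]
```

View pics/w2.png

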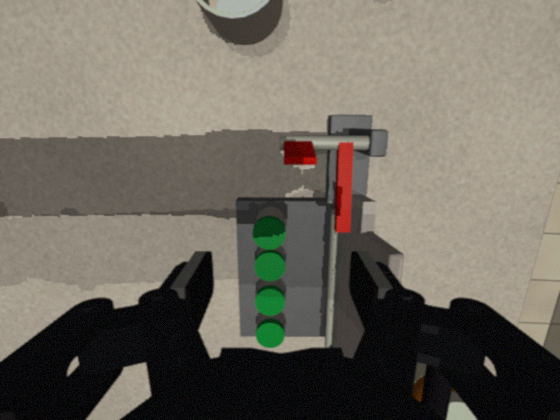

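Wrist view: the lids sit in a column at x≈269 px. The top one is largest and shows its side wall, so it is the tall tin at (0.584, 0.035). The tab is at (302,154) and the bolt at (344,187), clear of the gripper. Next I'll grasp it.

{"api": "drive_tool", "payload": {"targets": [{"tx":-0.18,"ty":-0.05,"tz":0.1,"wx":0,"wy":0,"wz":0,"gripper":75},{"tx":0,"ty":0,"tz":0.2,"wx":0,"wy":0,"wz":0,"gripper":75},{"tx":0,"ty":0,"tz":0.2,"wx":0,"wy":0,"wz":0,"gripper":75},{"tx":0,"ty":0,"tz":0.15,"wx":0,"wy":0,"wz":0,"gripper":75},{"tx":0,"ty":0,"tz":0.08,"wx":0,"wy":0,"wz":0,"gripper":75},{"tx":0,"ty":0,"tz":0.045,"wx":0,"wy":0,"wz":0,"gripper":75},{"tx":0,"ty":0,"tz":0,"wx":0,"wy":0,"wz":0,"gripper":75},{"tx":0,"ty":0,"tz":0,"wx":0,"wy":0,"wz":0,"gripper":75}]}}

```text
clock: 3.08
ee_pos: [0.5853, 0.0338, 0.0576]
tcp_rot: [[-0.043, 0.999, 0.002], [0.999, 0.043, 0.0], [0.0, 0.002, -1.0]]
contact_force: [0.3, -1.0, 0.1]
grip_width: 0.0642
grasp_force: 0.0
```

{"api": "drive_tool", "payload": {"targets": [{"tx":0,"ty":0,"tz":0,"wx":0,"wy":0,"wz":0,"gripper":20},{"tx":0,"ty":0,"tz":0,"wx":0,"wy":0,"wz":0,"gripper":20},{"tx":0,"ty":0,"tz":0,"wx":0,"wy":0,"wz":0,"gripper":20},{"tx":0,"ty":0,"tz":0,"wx":0,"wy":0,"wz":0,"gripper":20},{"tx":0,"ty":0,"tz":0,"wx":0,"wy":0,"wz":0,"gripper":20}]}}

```text
clock: 3.7
ee_pos: [0.5851, 0.0336, 0.0574]
tcp_rot: [[-0.043, 0.999, 0.001], [0.999, 0.043, 0.0], [0.0, 0.001, -1.0]]
contact_force: [-1.1, 0.5, 5.7]
grip_width: 0.0325
grasp_force: 39.7
```

{"api": "drive_tool", "payload": {"targets": [{"tx":0,"ty":0,"tz":-0.1,"wx":0,"wy":0,"wz":0,"gripper":20},{"tx":0,"ty":0,"tz":-0.2,"wx":0,"wy":0,"wz":0,"gripper":20},{"tx":0,"ty":0,"tz":-0.2,"wx":0,"wy":0,"wz":0,"gripper":20},{"tx":-0.2,"ty":0,"tz":0,"wx":0,"wy":0,"wz":0,"gripper":20},{"tx":-0.24,"ty":0,"tz":0,"wx":0,"wy":0,"wz":0,"gripper":20},{"tx":-0.24,"ty":0,"tz":0,"wx":0,"wy":0,"wz":0,"gripper":20},{"tx":-0.24,"ty":0,"tz":0,"wx":0,"wy":0,"wz":0,"gripper":20},{"tx":-0.22,"ty":0.08,"tz":0,"wx":0,"wy":0,"wz":0,"gripper":20},{"tx":0,"ty":0.07,"tz":0,"wx":0,"wy":0,"wz":0,"gripper":20},{"tx":0,"ty":0,"tz":0,"wx":0,"wy":0,"wz":0,"gripper":20}]}}

```text
clock: 4.95
ee_pos: [0.6346, -0.2496, 0.1804]
tcp_rot: [[-0.043, 0.999, -0.001], [0.999, 0.043, 0.0], [0.0, -0.001, -1.0]]
contact_force: [0.9, 1.2, -1.7]
grip_width: 0.0328
grasp_force: 40.1
```

Run:
```python
from h import *
s=bot.observe(); print(s['ee_pos'],s['grip_width'],s['grasp_force'],s['clock'])
print(np.array(s['tcp_rot']).round(3))
a=bot.camera('side');b=bot.camera('scene')
cv2.imwrite('pics/d.png',np.hstack([cv2.resize(a[140:420,180:460],(400,400)),cv2.resize(b[130:340,90:300],(400,400))])[:,:,::-1])
```

```text
[ 0.63459197 -0.24958556  0.18042849] 0.03284137044412098 40.13765752315521 4.95
[[-0.043  0.999 -0.001]
 [ 0.999  0.043  0.   ]
 [ 0.    -0.001 -1.   ]]
```

View pics/d.png

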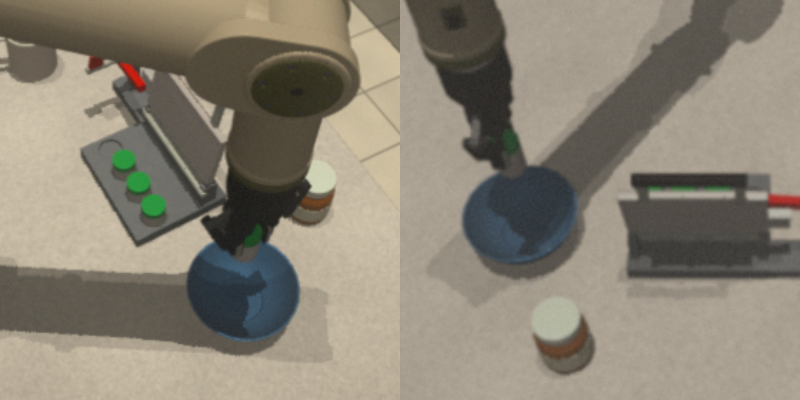

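The tin is held over the bowl (left image, tin at (250,245)), and three lids remain in their seats. Lowering and releasing.

{"api": "drive_tool", "payload": {"targets": [{"tx":-0.025,"ty":0.01,"tz":0.15,"wx":0,"wy":0,"wz":0,"gripper":20},{"tx":0,"ty":0,"tz":0.15,"wx":0,"wy":0,"wz":0,"gripper":20},{"tx":0,"ty":0,"tz":0.1,"wx":0,"wy":0,"wz":0,"gripper":20},{"tx":0,"ty":0,"tz":0.05,"wx":0,"wy":0,"wz":0,"gripper":20},{"tx":0,"ty":0,"tz":0.03,"wx":0,"wy":0,"wz":0,"gripper":20},{"tx":0,"ty":0,"tz":0,"wx":0,"wy":0,"wz":0,"gripper":20},{"tx":0,"ty":0,"tz":0,"wx":0,"wy":0,"wz":0,"gripper":20}]}}

```text
clock: 5.92
ee_pos: [0.6376, -0.2561, 0.0628]
tcp_rot: [[-0.043, 0.999, 0.002], [0.999, 0.043, -0.001], [-0.001, 0.002, -1.0]]
contact_force: [-0.4, 0.8, -0.2]
grip_width: 0.0327
grasp_force: 40.1
```

{"api": "drive_tool", "payload": {"targets": [{"tx":0,"ty":0,"tz":0,"wx":0,"wy":0,"wz":0,"gripper":60},{"tx":0,"ty":0,"tz":0,"wx":0,"wy":0,"wz":0,"gripper":60},{"tx":0,"ty":0,"tz":0,"wx":0,"wy":0,"wz":0,"gripper":60},{"tx":0,"ty":0,"tz":0,"wx":0,"wy":0,"wz":0,"gripper":60},{"tx":0,"ty":0,"tz":-0.1,"wx":0,"wy":0,"wz":0,"gripper":60},{"tx":0,"ty":0,"tz":-0.2,"wx":0,"wy":0,"wz":0,"gripper":60},{"tx":0,"ty":0,"tz":-0.2,"wx":0,"wy":0,"wz":0,"gripper":60},{"tx":0,"ty":0,"tz":-0.2,"wx":0,"wy":0,"wz":0,"gripper":0},{"tx":0,"ty":0,"tz":0,"wx":0,"wy":0,"wz":0,"gripper":0},{"tx":0,"ty":0,"tz":0,"wx":0,"wy":0,"wz":0,"gripper":0}]}}

```text
clock: 7.18
ee_pos: [0.6368, -0.2557, 0.2361]
tcp_rot: [[-0.043, 0.999, -0.0], [0.999, 0.043, 0.0], [0.0, -0.0, -1.0]]
contact_force: [-1.0, 0.3, 0.5]
grip_width: 0.0001
grasp_force: 0.0
```

Run:
```python
from h import *
s=bot.observe(); print(s['ee_pos'],s['grip_width'],s['grasp_force'],s['clock'],np.degrees(0),s['joint_positions'])
a=bot.camera('wrist');b=bot.camera('scene')
cv2.imwrite('pics/e.png',np.hstack([cv2.resize(a,(450,338)),cv2.resize(b[170:280,90:205],(350,338))])[:,:,::-1])
```

```text
[ 0.63682629 -0.25565457  0.23605197] 9.976510471760556e-05 0.0 7.175 0.0 [ -0.91938119  32.95352634  33.14887767  69.56497095 -17.4736431
  82.33698166  32.66916796]
```

View pics/e.png

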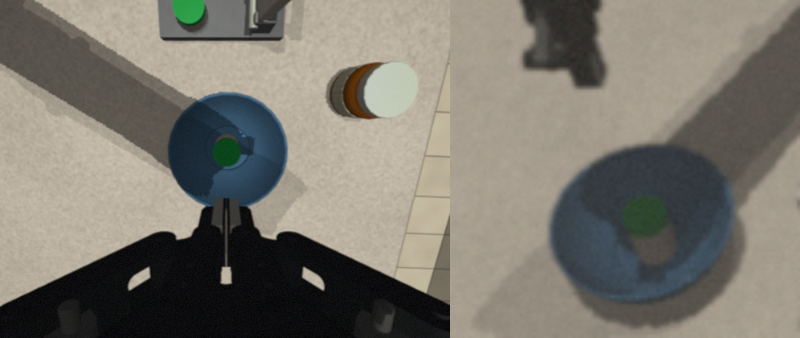

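The tall tin stands upright at the bowl's centre (lid at (227,150) in the wrist view), released. Next I'll push the catch tab to +y with closed fingers.

{"api": "drive_tool", "payload": {"targets": [{"tx":0.22,"ty":-0.08,"tz":0,"wx":0,"wy":0,"wz":0,"gripper":0},{"tx":0.23,"ty":0,"tz":0,"wx":0,"wy":0,"wz":0,"gripper":0},{"tx":0.23,"ty":0,"tz":0,"wx":0,"wy":0,"wz":0,"gripper":0},{"tx":0.23,"ty":0,"tz":0,"wx":0,"wy":0,"wz":0,"gripper":0},{"tx":0.23,"ty":0,"tz":0,"wx":0,"wy":0,"wz":0,"gripper":0},{"tx":0.18,"ty":0,"tz":0,"wx":0,"wy":0,"wz":0,"gripper":0},{"tx":0,"ty":0,"tz":0.15,"wx":0,"wy":0,"wz":0,"gripper":0},{"tx":0,"ty":0,"tz":0.15,"wx":0,"wy":0,"wz":0,"gripper":0},{"tx":0,"ty":0,"tz":0.07,"wx":0,"wy":0,"wz":0,"gripper":0},{"tx":0,"ty":0,"tz":0,"wx":0,"wy":0,"wz":0,"gripper":0}]}}

```text
clock: 8.52
ee_pos: [0.6019, 0.0728, 0.1425]
tcp_rot: [[-0.043, 0.999, -0.003], [0.999, 0.043, -0.001], [-0.001, -0.003, -1.0]]
contact_force: [-1.3, -0.5, 0.3]
grip_width: -0.0002
grasp_force: 0.0
```

{"api": "drive_tool", "payload": {"targets": [{"tx":0.05,"ty":0,"tz":0,"wx":0,"wy":0,"wz":0,"gripper":0},{"tx":0.05,"ty":0,"tz":0,"wx":0,"wy":0,"wz":0,"gripper":0},{"tx":0.05,"ty":0,"tz":0,"wx":0,"wy":0,"wz":0,"gripper":0},{"tx":0.05,"ty":0,"tz":0,"wx":0,"wy":0,"wz":0,"gripper":0},{"tx":0.05,"ty":0,"tz":0,"wx":0,"wy":0,"wz":0,"gripper":0},{"tx":0.05,"ty":0,"tz":0,"wx":0,"wy":0,"wz":0,"gripper":0},{"tx":0.01,"ty":0,"tz":0,"wx":0,"wy":0,"wz":0,"gripper":0},{"tx":0,"ty":0,"tz":0,"wx":0,"wy":0,"wz":0,"gripper":0}]}}

```text
clock: 9.52
ee_pos: [0.5994, 0.1509, 0.1439]
tcp_rot: [[-0.043, 0.999, -0.0], [0.999, 0.043, 0.0], [0.0, -0.0, -1.0]]
contact_force: [-0.1, -0.1, 0.2]
grip_width: -0.0001
grasp_force: 0.0
```

Run:
```python
from h import *
s=bot.observe(); print(s['ee_pos'],s['contact_force'],s['clock'])
a=bot.camera('side');b=bot.camera('scene')
cv2.imwrite('pics/f.png',np.hstack([cv2.resize(a[120:260,190:330],(400,400)),cv2.resize(b[160:280,220:340],(400,400))])[:,:,::-1])
```

```text
[0.59940758 0.15091141 0.14388948] [-0.07737244 -0.08998622  0.24859947] 9.525
```

View pics/f.png

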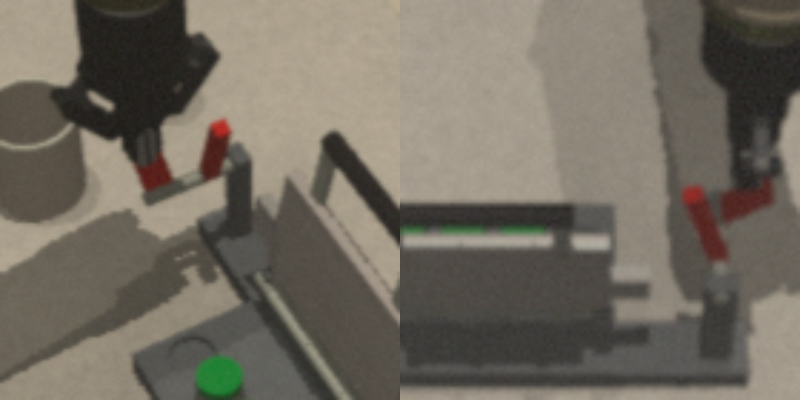

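The catch has swung over: the bolt stands up steeply (left image (215,150), right image (705,225)). One small extra push, then I'll retreat and go above the handle.

{"api": "drive_tool", "payload": {"targets": [{"tx":0.03,"ty":0,"tz":0.01,"wx":0,"wy":0,"wz":0,"gripper":0},{"tx":0,"ty":0,"tz":0,"wx":0,"wy":0,"wz":0,"gripper":0},{"tx":-0.15,"ty":0,"tz":0,"wx":0,"wy":0,"wz":0,"gripper":0},{"tx":-0.2,"ty":0,"tz":0,"wx":0,"wy":0,"wz":0,"gripper":0},{"tx":0,"ty":0,"tz":-0.2,"wx":0,"wy":0,"wz":0,"gripper":0},{"tx":0,"ty":0,"tz":-0.2,"wx":0,"wy":0,"wz":0,"gripper":30},{"tx":0,"ty":0,"tz":-0.2,"wx":0,"wy":0,"wz":0,"gripper":45},{"tx":0,"ty":0,"tz":0,"wx":0,"wy":0,"wz":0,"gripper":45}]}}

```text
clock: 10.62
ee_pos: [0.6049, 0.0705, 0.2963]
tcp_rot: [[-0.042, 0.999, 0.008], [0.999, 0.042, 0.002], [0.001, 0.008, -1.0]]
contact_force: [0.1, -0.6, 0.2]
grip_width: 0.0386
grasp_force: 0.0
```

Run:
```python
from h import *
s=bot.observe(); print(s['ee_pos'],s['contact_force'],s['clock'],s['grip_width'])
im=bot.camera('side'); cv2.imwrite('pics/side2.png',im[:,:,::-1])
im2=bot.camera('scene'); cv2.imwrite('pics/scene2.png',im2[:,:,::-1])
im3=bot.camera('wrist'); cv2.imwrite('pics/wrist2.png',im3[:,:,::-1])
rd=lambda i:(lambda h:cv2.inRange(h,(0,150,60),(6,255,255))|cv2.inRange(h,(174,150,60),(180,255,255)))(cv2.cvtColor(i,cv2.COLOR_RGB2HSV))
for nm,i in(('side',im),('scene',im2)):
  n,l,S,c=cv2.connectedComponentsWithStats(rd(i))
  for k in range(1,n):
    if S[k][4]>10: print(nm,c[k].round(1),S[k])
a=np.radians(2.4);Rz=np.array([[np.cos(a),-np.sin(a),0],[np.sin(a),np.cos(a),0],[0,0,1]]);O=np.array([.658,-.028,0])
for th in (1.0,1.15,1.3):
  for r in(.02,.085):
    q=O+Rz@(-.01,.16-r*np.cos(th),.1+r*np.sin(th)); print(th,r,pix('side',q).round(1),pix('scene',q).round(1))
cv2.imwrite('pics/g.png',np.hstack([cv2.resize(im[120:260,210:350],(400,400)),cv2.resize(im2[160:280,190:340],(400,320)).__array__() if 0 else cv2.resize(im2[160:280,200:340],(400,400))])[:,:,::-1])
```

```text
[0.60487286 0.07053406 0.29633152] [ 0.08143868 -0.57531658  0.23503778] 10.625 0.03857104804704002
side [264.9 170.5] [261 162   9  20  97]
side [241.8 176.3] [235 167  15  19 174]
scene [323.6 219.2] [317 214  14  12 105]
scene [309.  219.6] [306 216   7   9  32]
1.0 0.02 [[262.4 179.8]] [[310.4 230.5]]
1.0 0.085 [[269.9 173.6]] [[295.5 215.8]]
1.15 0.02 [[261.8 178.6]] [[311.6 230.1]]
1.15 0.085 [[267.3 168.1]] [[300.8 214.1]]
1.3 0.02 [[261.2 177.4]] [[312.9 229.9]]
1.3 0.085 [[264.4 162.9]] [[306.5 212.8]]
```

View pics/g.png

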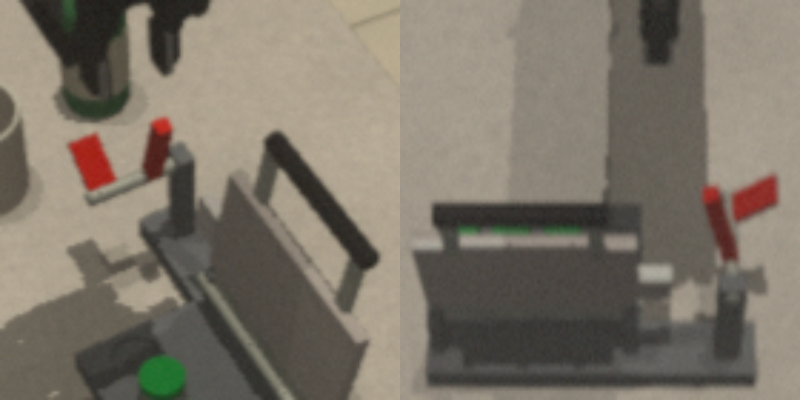

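The catch matches about 1.3 rad (bolt upright at (157,148)), and the handle in both views agrees with the model: middle near (0.700, -0.025, 0.21). Pinching it from above.

{"api": "drive_tool", "payload": {"targets": [{"tx":-0.2,"ty":0.12,"tz":0,"wx":0,"wy":0,"wz":0,"gripper":45},{"tx":-0.2,"ty":0.12,"tz":0,"wx":0,"wy":0,"wz":0,"gripper":45},{"tx":0,"ty":0.125,"tz":0,"wx":0,"wy":0,"wz":0,"gripper":45},{"tx":0,"ty":0,"tz":0.12,"wx":0,"wy":0,"wz":0,"gripper":45},{"tx":0,"ty":0,"tz":0.1,"wx":0,"wy":0,"wz":0,"gripper":45},{"tx":0,"ty":0,"tz":0.08,"wx":0,"wy":0,"wz":0,"gripper":45},{"tx":0,"ty":0,"tz":0.035,"wx":0,"wy":0,"wz":0,"gripper":45},{"tx":0,"ty":0,"tz":0,"wx":0,"wy":0,"wz":0,"gripper":45}]}}

```text
clock: 11.78
ee_pos: [0.6978, -0.0252, 0.2064]
tcp_rot: [[-0.043, 0.999, -0.002], [0.999, 0.043, -0.0], [0.0, -0.002, -1.0]]
contact_force: [-0.1, 0.3, 0.4]
grip_width: 0.0382
grasp_force: 0.0
```

{"api": "drive_tool", "payload": {"targets": [{"tx":0,"ty":0,"tz":0,"wx":0,"wy":0,"wz":0,"gripper":10},{"tx":0,"ty":0,"tz":0,"wx":0,"wy":0,"wz":0,"gripper":5},{"tx":0,"ty":0,"tz":0,"wx":0,"wy":0,"wz":0,"gripper":5},{"tx":0,"ty":0,"tz":0,"wx":0,"wy":0,"wz":0,"gripper":5}], "grip_force": 25}}

```text
clock: 12.28
ee_pos: [0.6983, -0.0256, 0.2086]
tcp_rot: [[-0.043, 0.999, 0.0], [0.999, 0.043, 0.0], [0.0, 0.0, -1.0]]
contact_force: [-5.3, 0.7, 4.2]
grip_width: 0.0149
grasp_force: 24.5
```

{"api": "drive_tool", "payload": {"targets": [{"tx":0,"ty":-0.0565,"tz":-0.012,"wx":0,"wy":0,"wz":0,"gripper":5},{"tx":0,"ty":-0.057,"tz":-0.007,"wx":0,"wy":0,"wz":0,"gripper":5},{"tx":0,"ty":-0.058,"tz":-0.002,"wx":0,"wy":0,"wz":0,"gripper":5},{"tx":0,"ty":-0.058,"tz":0.003,"wx":0,"wy":0,"wz":0,"gripper":5},{"tx":0,"ty":-0.057,"tz":0.008,"wx":0,"wy":0,"wz":0,"gripper":5},{"tx":0,"ty":-0.056,"tz":0.013,"wx":0,"wy":0,"wz":0,"gripper":5},{"tx":0,"ty":-0.055,"tz":0.018,"wx":0,"wy":0,"wz":0,"gripper":5},{"tx":0,"ty":-0.053,"tz":0.023,"wx":0,"wy":0,"wz":0,"gripper":5},{"tx":0,"ty":-0.051,"tz":0.027,"wx":0,"wy":0,"wz":0,"gripper":5},{"tx":0,"ty":-0.048,"tz":0.032,"wx":0,"wy":0,"wz":0,"gripper":5}]}}

```text
clock: 13.52
ee_pos: [0.5631, -0.0312, 0.1837]
tcp_rot: [[-0.043, 0.999, 0.006], [0.999, 0.043, 0.0], [0.0, 0.006, -1.0]]
contact_force: [1.1, 0.3, 7.8]
grip_width: 0.0149
grasp_force: 27.0
```

{"api": "drive_tool", "payload": {"targets": [{"tx":0,"ty":-0.045,"tz":0.036,"wx":0,"wy":0,"wz":0,"gripper":5},{"tx":0,"ty":-0.042,"tz":0.04,"wx":0,"wy":0,"wz":0,"gripper":5},{"tx":0,"ty":-0.038,"tz":0.043,"wx":0,"wy":0,"wz":0,"gripper":5},{"tx":0,"ty":-0.035,"tz":0.046,"wx":0,"wy":0,"wz":0,"gripper":5},{"tx":0,"ty":-0.03,"tz":0.049,"wx":0,"wy":0,"wz":0,"gripper":5},{"tx":0,"ty":-0.026,"tz":0.052,"wx":0,"wy":0,"wz":0,"gripper":5},{"tx":0,"ty":-0.021,"tz":0.054,"wx":0,"wy":0,"wz":0,"gripper":5},{"tx":0,"ty":-0.017,"tz":0.055,"wx":0,"wy":0,"wz":0,"gripper":5},{"tx":0,"ty":-0.012,"tz":0.045,"wx":0,"wy":0,"wz":0,"gripper":5},{"tx":0,"ty":0,"tz":0,"wx":0,"wy":0,"wz":0,"gripper":5}]}}

```text
clock: 14.78
ee_pos: [0.4951, -0.0341, 0.0765]
tcp_rot: [[-0.043, 0.999, 0.001], [0.999, 0.043, -0.0], [-0.0, 0.001, -1.0]]
contact_force: [4.3, 0.7, 4.3]
grip_width: 0.0152
grasp_force: 29.7
```

{"api": "drive_tool", "payload": {"targets": [{"tx":0,"ty":-0.004,"tz":0.03,"wx":0,"wy":0,"wz":0,"gripper":5},{"tx":0,"ty":-0.002,"tz":0.025,"wx":0,"wy":0,"wz":0,"gripper":5},{"tx":0,"ty":0,"tz":0.01,"wx":0,"wy":0,"wz":0,"gripper":0},{"tx":0,"ty":0,"tz":0,"wx":0,"wy":0,"wz":0,"gripper":0},{"tx":0,"ty":0,"tz":0,"wx":0,"wy":0,"wz":0,"gripper":0}], "grip_force": 50}}

```text
clock: 15.4
ee_pos: [0.4926, -0.0343, 0.0605]
tcp_rot: [[-0.043, 0.999, -0.001], [0.999, 0.043, 0.0], [0.0, -0.001, -1.0]]
contact_force: [-0.4, 0.3, 5.3]
grip_width: 0.0145
grasp_force: 49.5
```

{"api": "drive_tool", "payload": {"targets": [{"tx":0,"ty":0,"tz":0.012,"wx":0,"wy":0,"wz":0,"gripper":0},{"tx":0,"ty":0,"tz":0.012,"wx":0,"wy":0,"wz":0,"gripper":0},{"tx":0,"ty":0,"tz":0,"wx":0,"wy":0,"wz":0,"gripper":0},{"tx":0,"ty":0,"tz":0,"wx":0,"wy":0,"wz":0,"gripper":0}]}}

```text
clock: 15.9
ee_pos: [0.4921, -0.0343, 0.0542]
tcp_rot: [[-0.043, 0.999, -0.002], [0.999, 0.043, 0.0], [0.0, -0.002, -1.0]]
contact_force: [-2.2, 1.0, 5.9]
grip_width: 0.0146
grasp_force: 49.9
```

Run:
```python
from h import *
im=bot.camera('side');im2=bot.camera('scene')
cv2.imwrite('pics/i.png',np.hstack([cv2.resize(im[140:320,190:370],(400,400)),cv2.resize(im2[150:290,200:340],(400,400))])[:,:,::-1])
```

View pics/i.png

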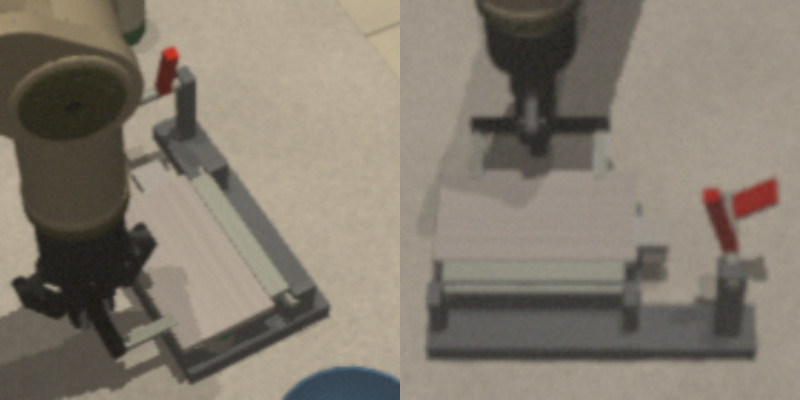

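The handle is over and the plate looks near level, with the catch still off (bolt at (720,220)). The force is still only the spring's, so I'll push further in small steps and watch it.

{"api": "drive_tool", "payload": {"targets": [{"tx":0,"ty":0,"tz":0.012,"wx":0,"wy":0,"wz":0,"gripper":0},{"tx":0,"ty":0,"tz":0,"wx":0,"wy":0,"wz":0,"gripper":0},{"tx":0,"ty":0,"tz":0,"wx":0,"wy":0,"wz":0,"gripper":0}]}}

```text
clock: 16.38
ee_pos: [0.4919, -0.0343, 0.0524]
tcp_rot: [[-0.042, 0.999, -0.003], [0.999, 0.042, 0.001], [0.001, -0.003, -1.0]]
contact_force: [-8.8, 0.8, 23.3]
grip_width: 0.0143
grasp_force: 51.8
```

{"api": "drive_tool", "payload": {"targets": [{"tx":0,"ty":0,"tz":0.012,"wx":0,"wy":0,"wz":0,"gripper":0},{"tx":0,"ty":0,"tz":0,"wx":0,"wy":0,"wz":0,"gripper":0},{"tx":0,"ty":0,"tz":0,"wx":0,"wy":0,"wz":0,"gripper":0}]}}

```text
clock: 16.75
ee_pos: [0.492, -0.0343, 0.052]
tcp_rot: [[-0.042, 0.999, -0.002], [0.999, 0.042, 0.003], [0.003, -0.002, -1.0]]
contact_force: [-25.0, 1.2, 59.7]
grip_width: 0.0148
grasp_force: 55.1
```

{"api": "drive_tool", "payload": {"targets": [{"tx":0,"ty":0,"tz":-0.014,"wx":0,"wy":0,"wz":0,"gripper":0},{"tx":0,"ty":0,"tz":0,"wx":0,"wy":0,"wz":0,"gripper":0},{"tx":0,"ty":0,"tz":0,"wx":0,"wy":0,"wz":0,"gripper":0}]}}

```text
clock: 17.12
ee_pos: [0.4919, -0.0343, 0.0525]
tcp_rot: [[-0.043, 0.999, -0.003], [0.999, 0.043, 0.001], [0.001, -0.003, -1.0]]
contact_force: [-6.9, 0.5, 17.7]
grip_width: 0.0149
grasp_force: 51.3
```

Run:
```python
from h import *
print(bot.observe()['contact_force'])
im=bot.camera('scene'); g=cv2.cvtColor(im,cv2.COLOR_RGB2GRAY)
for u in (229,232,235,263,266): print(u,g[186:220,u])
a=np.radians(2.3);Rz=np.array([[np.cos(a),-np.sin(a),0],[np.sin(a),np.cos(a),0],[0,0,1]]);O=np.array([.658,-.028,0])
for th in(1.5,1.6,1.69,1.745):
  l=np.radians(10)-th; d=np.array([np.sin(l),0,np.cos(l)]); n=np.array([np.cos(l),0,-np.sin(l)])
  H=np.array([0,0,.05])
  for y in(-.035,.035): print(th,'bar',pix('scene',O+Rz@(H+.165*d+.012*n+[0,y,0])).round(1),'front edge top',pix('scene',O+Rz@(H+.117*d+.012*n+[0,y,0])).round(1))
```

```text
[-6.86918961  0.54536535 17.68525461]
229 [135 136 136 134 112  73  49  42  42  49  62  81 101 115 125 128 121 114
 103  97  96  91  90 106 122 122 126 125 130 127 132 128 136 149]
232 [133 131 130 132 114  70  43  42  48  46  55  78  90  89  81  83  79  78
  81  82  77  76  88 105 129 128 134 131 130 129 128 128 133 140]
235 [134 134 133 130 110  69  44  48  43  44  55  66  77  79  81  80  78  82
  80  83  79  82  83 107 128 131 131 130 126 131 126 130 132 136]
263 [ 93  97  95  92  84  57  46  41  38  38  55  80  95  99  98  95  96  94
  95  99  95  93  96 103 133 144 145 147 146 147 145 143 143 146]
266 [ 92  98  98  96  79  57  46  44  43  43  55  78  94  98  97 100  97  97
 101 101 103  97  93 110 130 143 147 146 148 146 142 144 144 146]
1.5 bar [[233.3 185.6]] front edge top [[232.5 203.2]]
1.5 bar [[261.6 185.6]] front edge top [[261.3 203.2]]
1.6 bar [[233.9 188.5]] front edge top [[232.9 205. ]]
1.6 bar [[261.8 188.5]] front edge top [[261.4 205. ]]
1.69 bar [[234.4 191.5]] front edge top [[233.3 206.9]]
1.69 bar [[262.  191.5]] front edge top [[261.6 207. ]]
1.745 bar [[234.7 193.5]] front edge top [[233.5 208.3]]
1.745 bar [[262.1 193.5]] front edge top [[261.7 208.3]]
```

The bar (row 193.8) and plate edge (row 209) match lever ≈1.745, with about 18 N held down. Handing in.

```bash
python3 -c "
from plant import bot
print(bot.job_done())"
```

```text
the job is handed in; nothing more can be done
None
```

I handed the job in: the tall tin stands released in the bowl, the catch is off at about 1.3 rad, and the gripper holds the lever level (about 1.745 rad) on the three tins with about 18 N on the handle, over the 10–15 N given; no verdict came back, that force briefly reached about 60 N during the final push, and I viewed 11 pictures, one over the limit.

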